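# Carry the tool holders over to the setting rack in sequence

## Task

Transfer the four tool holders from the green transport rack to the empty grey setting rack, keeping their sequence: the yellow end of each rack is station one, so the holder next to the yellow end goes into the pocket next to the other rack's yellow end, the second into the second, and so on. Carry them one at a time straight into their own pockets, never trying one in another station and never putting one down or dropping it on the bench, so that all four stand upright and fully seated. Do not disturb the bench brush, the oil can or the spanner lying nearby.

Things in the scene. Friction and masses are not known exactly. Their poses are not given: they have to be found in the camera images.
- collet_holder: Tool holder with collet chuck: steel flange 46 mm dia, z 0 to 20 mm; silver clamping nut with eight dark slots, 34 mm dia, to z 58; 9 mm dark twist drill to z 79. Below: taper shank 32 to 18 mm dia and 12 mm stud, 70 mm long in all. Origin: on the axis at the flange's underside, 85 mm above the worktop when seated; z up. 0.3 to 0.6 kg. Grip from above at z 44 mm.
- endmill_holder: Tool holder with side-lock chuck: steel flange 46 mm dia, z 0 to 20 mm; plain dark-grey cylinder, 40 mm dia, to z 58; 13 mm gold end mill to z 76. Below: taper shank 32 to 18 mm dia and 12 mm stud, 70 mm long in all. Origin: on the axis at the flange's underside, 85 mm above the worktop when seated; z up. 0.3 to 0.6 kg. Grip from above at z 44 mm.
- chuck_holder: Tool holder with drill chuck: steel flange 46 mm dia, z 0 to 20 mm; ribbed blue sleeve, 39 mm dia to z 50, narrowing to z 60; thin centre drill to z 78. Below: taper shank 32 to 18 mm dia and 12 mm stud, 70 mm long in all. Origin: on the axis at the flange's underside, 85 mm above the worktop when seated; z up. 0.3 to 0.6 kg. Grip from above at z 44 mm.
- shellmill_holder: Tool holder with shell mill: steel flange 46 mm dia, z 0 to 20 mm; broad silver cutter with five gold inserts, 50 mm dia, z 25 to 58, nothing above. Below: taper shank 32 to 18 mm dia and 12 mm stud, 70 mm long in all. Origin: on the axis at the flange's underside, 85 mm above the worktop when seated; z up. 0.3 to 0.6 kg. Grip from above at z 44 mm.
- transport_rack: Green fixed rack, 326x80 mm, nothing above its pocket rims (85 mm high). Four black conical pockets in a row on its y axis at y = +105 (station one), +35, -35, -105 mm, 35 mm wide at the rim, 19 at the floor, 77 deep: a shank centres itself and drops until its flange rests on the rim. Origin under its centre on the worktop; +y is the yellow end. Full at the start, in any order.
- setting_rack: Grey fixed rack, 326x80 mm, nothing above its pocket rims (85 mm high). Four black conical pockets in a row on its y axis at y = +105 (station one), +35, -35, -105 mm, 35 mm wide at the rim, 19 at the floor, 77 deep: a shank centres itself and drops until its flange rests on the rim. Origin under its centre on the worktop; +y is the yellow end. Empty at the start.
- bench_brush: Orange-brown wooden bench brush with dark bristles lying behind the racks, 257 x 38 x 42 mm, origin under its centre. Not to be touched.
- oil_can: Grey-white oil can with a thin bent spout standing behind the racks, 66 x 89 mm, 159 mm tall, origin under its centre. Not to be touched.
- spanner: Steel combination spanner lying flat behind the racks, 153 x 26 x 8 mm, origin under its centre. Not to be touched.

How it is judged:
At the end, for the whole second after the job is handed in: Each of the four setting-rack pockets holds one holder, in the transport rack's sequence: axis within 8 mm of the pocket's (along and across), flange within 7 mm of resting on the rim, under 0.07 rad from upright, at rest, released (x of collet_holder in the frame of setting_rack between -0.008 and 0.008 m and z of collet_holder in the frame of setting_rack between 0.078 and 0.092 m and (y of collet_holder in the frame of setting_rack between 0.097 and 0.113 m or y of collet_holder in the frame of setting_rack between 0.027 and 0.043 m or y of collet_holder in the frame of setting_rack between -0.043 and -0.027 m or y of collet_holder in the frame of setting_rack between -0.113 and -0.097 m) and angle between each of collet_holder, endmill_holder, chuck_holder, shellmill_holder's own z axis and vertical below 0.07 rad and linear speed of each of collet_holder, endmill_holder, chuck_holder, shellmill_holder below 0.02 m/s and angular speed of each of collet_holder, endmill_holder, chuck_holder, shellmill_holder below 0.2 rad/s and x of endmill_holder in the frame of setting_rack between -0.008 and 0.008 m and z of endmill_holder in the frame of setting_rack between 0.078 and 0.092 m and (y of endmill_holder in the frame of setting_rack between 0.097 and 0.113 m or y of endmill_holder in the frame of setting_rack between 0.027 and 0.043 m or y of endmill_holder in the frame of setting_rack between -0.043 and -0.027 m or y of endmill_holder in the frame of setting_rack between -0.113 and -0.097 m) and x of chuck_holder in the frame of setting_rack between -0.008 and 0.008 m and z of chuck_holder in the frame of setting_rack between 0.078 and 0.092 m and (y of chuck_holder in the frame of setting_rack between 0.097 and 0.113 m or y of chuck_holder in the frame of setting_rack between 0.027 and 0.043 m or y of chuck_holder in the frame of setting_rack between -0.043 and -0.027 m or y of chuck_holder in the frame of setting_rack between -0.113 and -0.097 m) and x of shellmill_holder in the frame of setting_rack between -0.008 and 0.008 m and z of shellmill_holder in the frame of setting_rack between 0.078 and 0.092 m and (y of shellmill_holder in the frame of setting_rack between 0.097 and 0.113 m or y of shellmill_holder in the frame of setting_rack between 0.027 and 0.043 m or y of shellmill_holder in the frame of setting_rack between -0.043 and -0.027 m or y of shellmill_holder in the frame of setting_rack between -0.113 and -0.097 m)); the robot touches nothing.
It fails at once if a holder is set in a pocket of the setting rack while the holder that belongs there still stands in the same-numbered pocket of the transport rack (a wrong station) ((((x of collet_holder in the frame of setting_rack between -0.008 and 0.008 m and y of collet_holder in the frame of setting_rack between 0.097 and 0.113 m and z of collet_holder in the frame of setting_rack between 0.078 and 0.092 m) or (x of endmill_holder in the frame of setting_rack between -0.008 and 0.008 m and y of endmill_holder in the frame of setting_rack between 0.097 and 0.113 m and z of endmill_holder in the frame of setting_rack between 0.078 and 0.092 m) or (x of chuck_holder in the frame of setting_rack between -0.008 and 0.008 m and y of chuck_holder in the frame of setting_rack between 0.097 and 0.113 m and z of chuck_holder in the frame of setting_rack between 0.078 and 0.092 m) or (x of shellmill_holder in the frame of setting_rack between -0.008 and 0.008 m and y of shellmill_holder in the frame of setting_rack between 0.097 and 0.113 m and z of shellmill_holder in the frame of setting_rack between 0.078 and 0.092 m)) and ((x of collet_holder in the frame of transport_rack between -0.012 and 0.012 m and y of collet_holder in the frame of transport_rack between 0.093 and 0.117 m and z of collet_holder in the frame of transport_rack between 0.078 and 0.1 m) or (x of endmill_holder in the frame of transport_rack between -0.012 and 0.012 m and y of endmill_holder in the frame of transport_rack between 0.093 and 0.117 m and z of endmill_holder in the frame of transport_rack between 0.078 and 0.1 m) or (x of chuck_holder in the frame of transport_rack between -0.012 and 0.012 m and y of chuck_holder in the frame of transport_rack between 0.093 and 0.117 m and z of chuck_holder in the frame of transport_rack between 0.078 and 0.1 m) or (x of shellmill_holder in the frame of transport_rack between -0.012 and 0.012 m and y of shellmill_holder in the frame of transport_rack between 0.093 and 0.117 m and z of shellmill_holder in the frame of transport_rack between 0.078 and 0.1 m))) or (((x of collet_holder in the frame of setting_rack between -0.008 and 0.008 m and y of collet_holder in the frame of setting_rack between 0.027 and 0.043 m and z of collet_holder in the frame of setting_rack between 0.078 and 0.092 m) or (x of endmill_holder in the frame of setting_rack between -0.008 and 0.008 m and y of endmill_holder in the frame of setting_rack between 0.027 and 0.043 m and z of endmill_holder in the frame of setting_rack between 0.078 and 0.092 m) or (x of chuck_holder in the frame of setting_rack between -0.008 and 0.008 m and y of chuck_holder in the frame of setting_rack between 0.027 and 0.043 m and z of chuck_holder in the frame of setting_rack between 0.078 and 0.092 m) or (x of shellmill_holder in the frame of setting_rack between -0.008 and 0.008 m and y of shellmill_holder in the frame of setting_rack between 0.027 and 0.043 m and z of shellmill_holder in the frame of setting_rack between 0.078 and 0.092 m)) and ((x of collet_holder in the frame of transport_rack between -0.012 and 0.012 m and y of collet_holder in the frame of transport_rack between 0.023 and 0.047 m and z of collet_holder in the frame of transport_rack between 0.078 and 0.1 m) or (x of endmill_holder in the frame of transport_rack between -0.012 and 0.012 m and y of endmill_holder in the frame of transport_rack between 0.023 and 0.047 m and z of endmill_holder in the frame of transport_rack between 0.078 and 0.1 m) or (x of chuck_holder in the frame of transport_rack between -0.012 and 0.012 m and y of chuck_holder in the frame of transport_rack between 0.023 and 0.047 m and z of chuck_holder in the frame of transport_rack between 0.078 and 0.1 m) or (x of shellmill_holder in the frame of transport_rack between -0.012 and 0.012 m and y of shellmill_holder in the frame of transport_rack between 0.023 and 0.047 m and z of shellmill_holder in the frame of transport_rack between 0.078 and 0.1 m))) or (((x of collet_holder in the frame of setting_rack between -0.008 and 0.008 m and y of collet_holder in the frame of setting_rack between -0.043 and -0.027 m and z of collet_holder in the frame of setting_rack between 0.078 and 0.092 m) or (x of endmill_holder in the frame of setting_rack between -0.008 and 0.008 m and y of endmill_holder in the frame of setting_rack between -0.043 and -0.027 m and z of endmill_holder in the frame of setting_rack between 0.078 and 0.092 m) or (x of chuck_holder in the frame of setting_rack between -0.008 and 0.008 m and y of chuck_holder in the frame of setting_rack between -0.043 and -0.027 m and z of chuck_holder in the frame of setting_rack between 0.078 and 0.092 m) or (x of shellmill_holder in the frame of setting_rack between -0.008 and 0.008 m and y of shellmill_holder in the frame of setting_rack between -0.043 and -0.027 m and z of shellmill_holder in the frame of setting_rack between 0.078 and 0.092 m)) and ((x of collet_holder in the frame of transport_rack between -0.012 and 0.012 m and y of collet_holder in the frame of transport_rack between -0.047 and -0.023 m and z of collet_holder in the frame of transport_rack between 0.078 and 0.1 m) or (x of endmill_holder in the frame of transport_rack between -0.012 and 0.012 m and y of endmill_holder in the frame of transport_rack between -0.047 and -0.023 m and z of endmill_holder in the frame of transport_rack between 0.078 and 0.1 m) or (x of chuck_holder in the frame of transport_rack between -0.012 and 0.012 m and y of chuck_holder in the frame of transport_rack between -0.047 and -0.023 m and z of chuck_holder in the frame of transport_rack between 0.078 and 0.1 m) or (x of shellmill_holder in the frame of transport_rack between -0.012 and 0.012 m and y of shellmill_holder in the frame of transport_rack between -0.047 and -0.023 m and z of shellmill_holder in the frame of transport_rack between 0.078 and 0.1 m))) or (((x of collet_holder in the frame of setting_rack between -0.008 and 0.008 m and y of collet_holder in the frame of setting_rack between -0.113 and -0.097 m and z of collet_holder in the frame of setting_rack between 0.078 and 0.092 m) or (x of endmill_holder in the frame of setting_rack between -0.008 and 0.008 m and y of endmill_holder in the frame of setting_rack between -0.113 and -0.097 m and z of endmill_holder in the frame of setting_rack between 0.078 and 0.092 m) or (x of chuck_holder in the frame of setting_rack between -0.008 and 0.008 m and y of chuck_holder in the frame of setting_rack between -0.113 and -0.097 m and z of chuck_holder in the frame of setting_rack between 0.078 and 0.092 m) or (x of shellmill_holder in the frame of setting_rack between -0.008 and 0.008 m and y of shellmill_holder in the frame of setting_rack between -0.113 and -0.097 m and z of shellmill_holder in the frame of setting_rack between 0.078 and 0.092 m)) and ((x of collet_holder in the frame of transport_rack between -0.012 and 0.012 m and y of collet_holder in the frame of transport_rack between -0.117 and -0.093 m and z of collet_holder in the frame of transport_rack between 0.078 and 0.1 m) or (x of endmill_holder in the frame of transport_rack between -0.012 and 0.012 m and y of endmill_holder in the frame of transport_rack between -0.117 and -0.093 m and z of endmill_holder in the frame of transport_rack between 0.078 and 0.1 m) or (x of chuck_holder in the frame of transport_rack between -0.012 and 0.012 m and y of chuck_holder in the frame of transport_rack between -0.117 and -0.093 m and z of chuck_holder in the frame of transport_rack between 0.078 and 0.1 m) or (x of shellmill_holder in the frame of transport_rack between -0.012 and 0.012 m and y of shellmill_holder in the frame of transport_rack between -0.117 and -0.093 m and z of shellmill_holder in the frame of transport_rack between 0.078 and 0.1 m)))).
It fails at once if a holder is put down on or dropped to the worktop (height (world z) of any of collet_holder, endmill_holder, chuck_holder, shellmill_holder below 0.07 m).
It fails at once if the bench brush, oil can or spanner is moved by more than 15 mm or the oil can tipped (distance of any of bench_brush, oil_can, spanner from where it was at the start of the episode above 0.015 m or angle between oil_can's own z axis and vertical above 0.3 rad).
It also fails if it takes over 112 s, if anything falls off the work surface, if the arm or the gripper's body presses on something with over 40 N, if the wrist force passes 120 N, or if a joint passes its speed limit or range.

## Robot

A 6-joint arm with a two-finger parallel gripper is mounted at the origin on a cart in front of the work surface, level with it; the furniture and walls round the work are solid. World frame = base frame: x ahead of the robot, y to its left, z up, the work surface at z = 0. Lengths are in m, angles in rad, forces in N, time in s.
With the tool pointing down it reaches from about 0.4 to 0.825 m from the base axis. Payload 7 kg.
Tool frame: the origin (TCP) lies on the centre line of the jaws, within the pads' length; the fingertips stand 19 mm ahead of it and the grasp point (between the pads) is the TCP; z points along the fingers, y is the line along which they close (so a half turn about z gives the same grasp; the last joint's range is limited). The gripper opens to 88 mm and grips with 3 to 60 N. Pads are 19 mm wide; open, the fingers measure 130 mm over their backs; the gripper's body (78 mm by 193 mm) begins 47 mm behind the grasp point.
Start: joints at [1.389, 0.359, 0.012, 0, -1.224, -0.288], TCP at [0.306, 0.602, 0.219] pointing down, gripper open.
Joint ranges: [-3.07, 3.07], [-1.43, 2.12], [-1.02, 1.25], [-3.03, 1.67], [-3.05, -0], [-3.03, 3.03]. Speed limits (rad/s): [2.39, 2.39, 3.01, 3.14, 3.14, 3.14].

## Interface

Orientations are given as [roll, pitch, yaw] about the fixed x, y, z axes, in that order (R = Rz(yaw) Ry(pitch) Rx(roll)).
In Python, from station import arm, imaging, models gives the robot as it stands.
- The arm moves only by the tool play_rows, never from a script. Its arguments are lists of equal length, an entry for each row: "travel": the shift along the tool's x, y, z in units of 25 mm (1.0 is 25 mm), a list of three; "twist": the turn about the tool's z in units of 0.15 rad (1.0 is 0.15 rad). A call has 1 to 8 rows; each row shifts and turns the commanded pose from where the row before left it, along the tool's axes as they then stand; what a row does not reach is not made up. A row lasts 1/8 s, in which the tool goes at most 62.5 mm and 10.7 degrees, less where a joint would pass 70% of its speed; a pose out of reach is approached as far as the arm can. A call with a number of a shift or a turn outside -1 to 1 is refused whole. A call with a gripper value outside its range is refused whole. "fingers" is the opening, from 0 (shut) to 1 (fully open), set as the call begins (left out, the last holds). The fingers move at their own pace and stop on an object; "newtons" is the grip in N (left out, the last holds). Time passes only in rows, so rows that do not move let the fingers close. It gives the time, the measured TCP pose, the force, the opening and the grip force at its end, in the units of the state.
- arm.get_state(): the state, without advancing time (a new reading comes with each control period).
- imaging.grab_frame(name): name is "side" or "top" or "wrist"; returns a dict with "pixels" (420x560x3 uint8, red, green, blue), "fx", "fy", "cx", "cy" (pixels), "R" (3x3) and "t" (3): a world point X has camera coordinates R X + t; the wrist camera has in their place "T_tool_cam" (4x4, takes a point from camera to tool coordinates, whose origin is the TCP and whose axes are the flange's). Camera axes: x right, y down, z forward; pixel columns grow to the right and rows downward; lengths in m; the calibration is good to about 2 mm. A picture is of the moment at which its call begins: read the wrist's pose just before it. There is no depth.
- arm.job_done(): hands the job in; it is judged then, once.
Trained networks look in the newest picture that a camera, given by its name, has taken for a name from the list of things; names that differ only in an ending like _2 or _b are one class to them, and where a whole thing is asked for, a point or a joint stands for the part that bears it (a point fixed in the world has none). Each returns a list of dicts, best first, with "confidence" (0 to 1); they miss things now and then, are a little off and sometimes report something else, mostly with a low value. They report only what shows in the picture. A call takes as long as a camera call.
- models.boxes_of(name, camera): "extent" ([centre column, centre row, width, height] in pixels, round what is visible of it).
- models.silhouettes(name, camera): "pixels" (420x560 bool, what is visible of it) and "extent" ([centre column, centre row, width, height] in pixels, round what is visible of it).
The state is a dict: "t": time; "q": joint angles; "qd": joint speeds; "joint_efforts": joint torques, N m; "eef_pos": TCP position; "ee_rot": TCP orientation; "force": force on the tool from outside, world axes, zero at the start; "moment": the same for the moment, N m; "width": finger opening in m; "gripper_force": force on a finger pad.
Only numpy, scipy, OpenCV 4.12 (cv2) and the standard library are available. Lean on these libraries where they do the work, as an engineer would, in place of code of your own. Each camera call takes 0.05 s, during which the arm holds its last target. There are 200 camera calls.

## Working session

There is one attempt and no reset: what is moved stays moved. The work goes in short steps, Python scripts to look and compute and a tool call to move; the robot and the scene stay as the last step left them, time stands still between calls to the robot, and variables do not carry over. Pictures are saved under pics/ and viewed, at most 14 in all, crops included, and the job is handed in when it is done.

Besides the shell and the picture viewer there is one more tool, called after "Request:" as name(argument=value, ...), one argument or row to a line, values as JSON. play_rows: Moves the arm, as the interface text tells. Shifts and turns lie within -1 to 1; 1 stands for 25 mm of shift or 0.15 rad of turn. Its arguments: {"type":"object","properties":{"travel":{"type":"array","items":{"type":"array","items":{"type":"number"}}},"twist":{"type":"array","items":{"type":"number"}},"fingers":{"type":"number"},"newtons":{"type":"number"}},"required":["travel","twist"]}

```bash
ls; mkdir -p pics; python3 - <<'E'
from station import arm, imaging, models
import cv2
s=arm.get_state(); print({k:(v if not hasattr(v,'round') else v) for k,v in s.items()})
for n in ("top","side"):
    f=imaging.grab_frame(n); cv2.imwrite(f"pics/{n}0.png",f["pixels"][:,:,::-1]); print(n,f["fx"],f["fy"],f["cx"],f["cy"],f["R"],f["t"])
    for m in "collet_holder endmill_holder chuck_holder shellmill_holder transport_rack setting_rack bench_brush oil_can spanner".split():
        print(m,[(round(b["confidence"],2),[round(x) for x in b["extent"]]) for b in models.boxes_of(m,n)[:2]])
E
```

```text
pics
{'t': 0.0, 'q': array([ 1.38910375e+00,  3.59387256e-01,  1.10564070e-02, -3.51825961e-04,
       -1.22406099e+00, -2.88101524e-01]), 'qd': array([0.0012401 , 0.00040344, 0.00017961, 0.00125897, 0.00044616,
       0.00072781]), 'joint_efforts': array([-1.18738695e-03, -5.82705116e+01,  2.93058211e+01,  6.99716136e+00,
        6.69296103e-03, -1.60646036e-04]), 'eef_pos': array([0.30537328, 0.60142414, 0.21852107]), 'ee_rot': array([ 3.13996892e+00, -1.36274638e-04, -4.69913818e-01]), 'force': array([ 0.93542838, -0.14424323, -0.28608594]), 'moment': array([0.02133496, 0.00350892, 0.04692483]), 'gripper_force': 0.0, 'width': 0.08744304266034482}
top 415.4994276120897 415.4994276120897 274.127463295191 205.67929721578216 [[ 0.01965588 -0.99942245 -0.02772018]
 [-0.99188383 -0.01600909 -0.12613557]
 [ 0.12561895  0.02997451 -0.99162564]] [-0.00761041  0.64250095  1.00639755]
collet_holder [(0.67, [175, 241, 24, 20])]
endmill_holder []
chuck_holder [(0.66, [151, 235, 24, 19]), (0.46, [204, 248, 22, 22])]
shellmill_holder [(0.75, [233, 253, 25, 21])]
transport_rack [(0.86, [195, 243,
[... 162 characters left out ...]
spanner [(0.8, [354, 161, 54, 13])]
side 413.791905067779 413.791905067779 278.0337469051615 212.62347124102718 [[ 0.90677979 -0.4215341  -0.00770791]
 [-0.28007364 -0.58861149 -0.75835036]
 [ 0.31513357  0.68981556 -0.6518016 ]] [-0.55623543  0.21234437  0.77209696]
collet_holder [(0.47, [212, 145, 20, 30])]
endmill_holder [(0.6, [212, 129, 13, 15]), (0.59, [217, 161, 15, 26])]
chuck_holder [(0.7, [209, 132, 17, 25])]
shellmill_holder []
transport_rack [(0.84, [222, 186, 50, 106])]
setting_rack [(0.71, [291, 305, 55, 163])]
bench_brush [(0.84, [301, 163, 43, 56]), (0.7, [291, 306, 61, 164])]
oil_can [(0.6, [362, 195, 44, 62])]
spanner [(0.65, [393, 268, 50, 54]), (0.34, [220, 180, 24, 31])]
```

```bash
python3 - <<'E'
import cv2
a=cv2.imread("pics/top0.png")
cv2.imwrite("pics/top0c.png",cv2.resize(a[120:320,100:440],None,fx=2.35,fy=2.35,interpolation=cv2.INTER_CUBIC))
E
```

```text
(no output)
```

View pics/top0c.png

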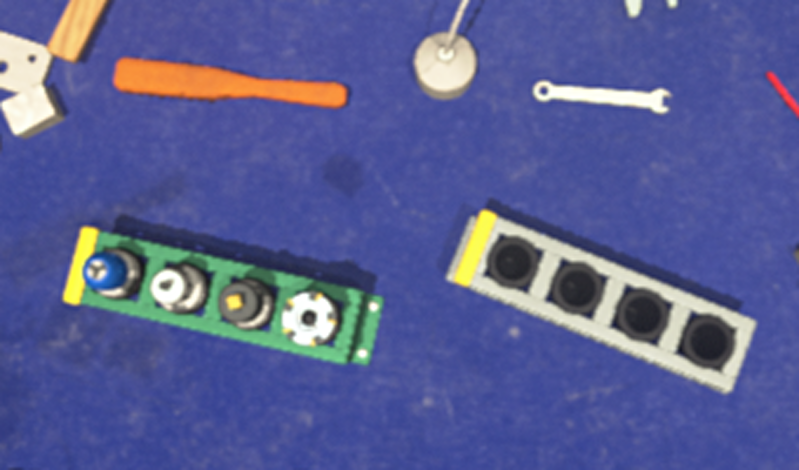

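View pics/side0.png

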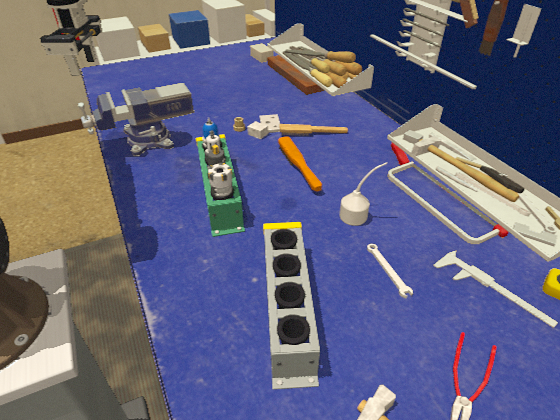

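Top view (crop 2.35x, offset 100,120): from the yellow end the order is chuck (98,272), collet (175,287), endmill (240,302), shell mill (310,318). The grey rack's yellow end is also on the left, with empty pockets at (513,262), (577,288), (642,314) and (709,341).

```bash
cat > h.py <<'E'
import numpy as np, cv2
def ray(f,px,z):
    R=np.array(f["R"]);t=np.array(f["t"])
    d=R.T@np.array([(px[0]-f["cx"])/f["fx"],(px[1]-f["cy"])/f["fy"],1]); c=-R.T@t
    return c+d*(z-c[2])/d[2]
def rackfit(P,ys=np.array([.105,.035,-.035,-.105])):
    # fit origin+yaw of points P (4x2) on rack y axis
    P=np.array(P)[:,:2]; c=P.mean(0); d=((P-c)*ys[:,None]).sum(0); L=np.linalg.norm(d)/(ys**2).sum(); d/=np.linalg.norm(d)
    ax=np.arctan2(-d[0],d[1])  # rack yaw
    Q=c+ys[:,None]*d
    return c,ax,L,Q,np.linalg.norm(P-Q,axis=1)
E
python3 - <<'E'
from station import imaging
from h import *
np.set_printoptions(precision=4,suppress=True)
guess={"top":[(318.3,231.5),(345.5,242.6),(373.2,253.6),(401.7,265.1)],"side":[(285,239),(287,265),(290,294),(294,328)]}
for n in guess:
    f=imaging.grab_frame(n); g=cv2.cvtColor(f["pixels"],cv2.COLOR_RGB2GRAY)
    m=(f["pixels"].max(2)<75).astype(np.uint8)
    nl,lab,st,ce=cv2.connectedComponentsWithStats(m)
    P=[]
    for u,v in guess[n]:
        l=lab[int(v)-4:int(v)+5,int(u)-4:int(u)+5]; l=l[l>0]; k=np.bincount(l).argmax()
        bx=st[k]; c=(bx[0]+(bx[2]-1)/2,bx[1]+(bx[3]-1)/2); print(n,bx,ce[k],c); P.append(ray(f,c,.085))
    print(rackfit(P))
    if n=="top":
        hp=[(98,272,.145),(175,287,.143),(240,302,.143),(310,318,.143)]
        print(rackfit([ray(f,(100+a/2.35,120+b/2.35),z) for a,b,z in hp]))
E
```

```text
top [310 223  17  17 227] [317.9736 231.0264] (np.float64(318.0), np.float64(231.0))
top [337 233  18  18 229] [345.5502 242.048 ] (np.float64(345.5), np.float64(241.5))
top [361 243  24  23 315] [372.9333 253.3778] (np.float64(372.5), np.float64(254.0))
top [389 254  23  23 356] [400.5506 264.8567] (np.float64(400.0), np.float64(265.0))
(array([ 0.5396, -0.2   ]), np.float64(-0.3820696633123993), np.float64(0.9874162903170279), array([[ 0.5788, -0.1026],
       [ 0.5527, -0.1676],
       [ 0.5266, -0.2325],
       [ 0.5005, -0.2975]]), array([0.0013, 0.0017, 0.001 , 0.0016]))
(array([0.536 , 0.1946]), np.float64(-0.19290244105488336), np.float64(0.9927130065501637), array([[0.5562, 0.2977],
       [0.5427, 0.229 ],
       [0.5293, 0.1603],
       [0.5159, 0.0916]]), array([0.0019, 0.0044, 0.0009, 0.0017]))
side [271 230  26  20 435] [283.4506 239.4092] (np.float64(283.5), np.float64(239.5))
side [273 254  28  23 539] [286.3006 265.4156] (np.float64(286.5), np.float64(265.0))
side [275 283  30  26 653] [289.3568 295.4364] (np.float64(289.5), np.float64(295.5))
side [277 315  33  30 814] [293.1511 329.8845] (np.float64(293.0), np.float64(329.5))
(array([ 0.5366, -0.2085]), np.float64(-0.3718981537843161), np.float64(0.9856931553962135), array([[ 0.5748, -0.1107],
       [ 0.5493, -0.1759],
       [ 0.5239, -0.2411],
       [ 0.4985, -0.3063]]), array([0.0018, 0.0005, 0.0003, 0.0017]))
```

Request:
play_rows(
  travel=[
    [0, 0, -0.4],
    [0, 0, -0.4],
    [0, 0, -0.4],
    [0, 0, -0.4],
    [0, 0, -0.4],
    [0, 0, -0.4],
    [0, 0, -0.4],
    [0, 0, -0.4],
  ],
  twist=[1, 1, 1, 1, 1, 1, 1, 1],
  fingers=1,
)

```text
t: 2.1
eef_pos: [0.3056, 0.6018, 0.2998]
ee_rot: [3.142, 0.0, -1.675]
force: [-0.0, -0.2, -0.2]
width: 0.0877
gripper_force: 0.0
```

Request:
play_rows(
  travel=[
    [0, 0, 0],
    [0, 0, 0],
  ],
  twist=[0.63, 0],
)

```text
t: 2.35
eef_pos: [0.3055, 0.6018, 0.2995]
ee_rot: [3.142, 0.0, -1.764]
force: [-0.3, 0.1, -0.1]
width: 0.0877
gripper_force: 0.0
```

```bash
cat >> h.py <<'E'
def delta(s,xy,z,yaw):
    """units of travel/twist in tool axes after the twist, assuming tool down"""
    p=s["eef_pos"]; y=s["ee_rot"][2]; d=np.array(xy)-p[:2]
    tw=-((yaw-y+np.pi)%(2*np.pi)-np.pi)/.15
    g=lambda a:np.round([(np.cos(a)*d[0]+np.sin(a)*d[1])/.025,(np.sin(a)*d[0]-np.cos(a)*d[1])/.025,(p[2]-z)/.025],2)
    return dict(pre=g(y),post=g(yaw),twist=round(tw,2))
E
python3 - <<'E'
from station import arm,imaging
from h import *
s=arm.get_state(); print(s["t"],s["eef_pos"],s["ee_rot"],s["q"])
f=imaging.grab_frame("wrist"); print(f["T_tool_cam"],f["fx"],f["cx"],f["cy"])
print(delta(s,(.536,.195),.32,-1.764))
E
```

```text
2.35 [0.30554766 0.60181894 0.29952067] [ 3.14150844e+00  9.20057026e-05 -1.76366094e+00] [ 1.38909641e+00  3.23533210e-01  1.40217000e-01 -8.45965299e-05
 -1.38738718e+00 -1.58194559e+00]
[[-2.99561489e-04 -9.66927173e-01 -2.55052452e-01  6.77552777e-02]
 [ 9.99999757e-01 -1.29242726e-04 -6.84538072e-04  4.62669284e-04]
 [ 6.28934788e-04 -2.55052595e-01  9.66926977e-01 -1.65562512e-01]
 [ 0.00000000e+00  0.00000000e+00  0.00000000e+00  1.00000000e+00]] 351.7323051017375 282.503144786558 209.27276563926674
{'pre': array([ 14.2 , -12.17,  -0.82]), 'post': array([ 14.2 , -12.17,  -0.82]), 'twist': np.float64(0.0)}
```

Request:
play_rows(
  travel=[
    [1, -0.8, -0.1],
    [1, -0.8, -0.1],
    [1, -0.8, -0.1],
    [1, -0.8, -0.1],
    [1, -0.8, -0.1],
    [1, -0.8, -0.1],
    [1, -0.8, -0.1],
    [1, -0.8, -0.1],
  ],
  twist=[0, 0, 0, 0, 0, 0, 0, 0],
)

```text
t: 3.4
eef_pos: [0.4249, 0.3725, 0.32]
ee_rot: [-3.141, 0.001, -1.764]
force: [-0.7, -0.1, 0.2]
width: 0.0875
gripper_force: 0.0
```

Request:
play_rows(
  travel=[
    [1, -0.8, 0],
    [1, -0.8, 0],
    [1, -0.8, 0],
    [1, -0.8, 0],
    [1, -0.8, 0],
    [1, -0.8, 0],
    [0.8, -0.5, 0],
    [0, -0.5, 0],
  ],
  twist=[0, 0, 0, 0, 0, 0, 0, 0],
)

```text
t: 4.4
eef_pos: [0.534, 0.1778, 0.3203]
ee_rot: [-3.141, 0.001, -1.766]
force: [0.8, 0.8, 0.4]
width: 0.0877
gripper_force: 0.0
```

Request:
play_rows(
  travel=[
    [0, 0, 0],
    [0, 0, 0],
  ],
  twist=[0, 0],
)

```text
t: 4.65
eef_pos: [0.5336, 0.1803, 0.3193]
ee_rot: [3.141, -0.0, -1.764]
force: [0.0, -0.3, 0.4]
width: 0.0877
gripper_force: 0.0
```

```bash
cat >> h.py <<'E'
from scipy.spatial.transform import Rotation as Ro
def wrist():
    from station import arm,imaging
    s=arm.get_state(); f=imaging.grab_frame("wrist")
    T=np.eye(4); T[:3,:3]=Ro.from_euler("xyz",s["ee_rot"]).as_matrix(); T[:3,3]=s["eef_pos"]
    W=np.linalg.inv(T@np.array(f["T_tool_cam"])); f["R"]=W[:3,:3]; f["t"]=W[:3,3]
    return s,f
def proj(f,X):
    c=f["R"]@np.asarray(X)+f["t"]; return np.array([f["fx"]*c[0]/c[2]+f["cx"],f["fy"]*c[1]/c[2]+f["cy"]])
E
python3 - <<'E'
from h import *; from station import models
import pickle
s,f=wrist(); print(s["eef_pos"],s["ee_rot"]); pickle.dump(f,open("w1.pkl","wb"))
for m in "chuck_holder collet_holder endmill_holder shellmill_holder transport_rack".split():
    print(m,[(round(b["confidence"],2),[round(x) for x in b["extent"]]) for b in models.boxes_of(m,"wrist")[:2]])
im=f["pixels"][:,:,::-1].copy()
for x,y in [(.5562,.2977),(.5427,.229),(.5293,.1603),(.5159,.0916)]:
    u=proj(f,(x,y,.085)); v=proj(f,(x,y,.143)); cv2.line(im,tuple(map(int,u)),tuple(map(int,v)),(255,0,255),1)
cv2.imwrite("pics/w1.png",im)
E
```

```text
[0.53355995 0.1803201  0.31933517] [ 3.14135383e+00 -3.64114570e-05 -1.76406902e+00]
chuck_holder [(0.7, [285, 284, 24, 52])]
collet_holder [(0.85, [283, 228, 43, 50])]
endmill_holder [(0.74, [286, 168, 43, 47])]
shellmill_holder [(0.59, [285, 97, 56, 58])]
transport_rack []
```

View pics/w1.png

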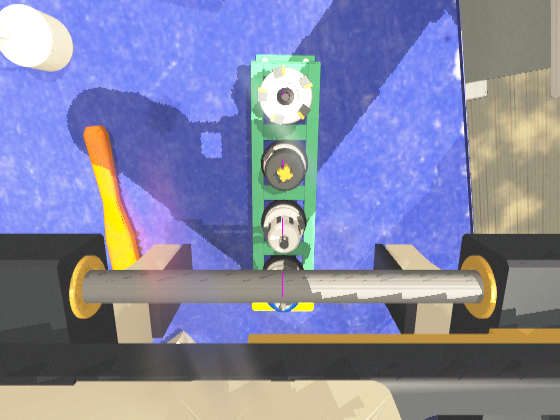

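The wrist view shows the shell mill (286,97), end mill tip (286,173), collet drill tip (284,242) and chuck partly hidden by the gripper. My projected axes agree with them to about 2 px.

```bash
python3 - <<'E'
from h import *; import pickle
np.set_printoptions(precision=4,suppress=True)
f=pickle.load(open("w1.pkl","rb"))
im=f["pixels"]
hsv=cv2.cvtColor(im,cv2.COLOR_RGB2HSV)
g=(hsv[...,1]>150)&(hsv[...,0]>15)&(hsv[...,0]<35); g[:150]=0;g[195:]=0;g[:,:260]=0;g[:,310:]=0
v,u=np.nonzero(g); print("gold",u.mean(),v.mean(),len(u))
P=[ray(f,(284,242),.164),ray(f,(u.mean(),v.mean()),.161),ray(f,(285.5,97),.143)]
P=np.array(P); print(P)
ys=np.array([.035,-.035,-.105]); 
# green edges per row -> rack centre
gr=(hsv[...,0]>60)&(hsv[...,0]<90)&(hsv[...,1]>70)
for r in (128,134,197,203):
    c=np.nonzero(gr[r,240:335])[0]+240; print(r,c.min(),c.max(), ray(f,((c.min()+c.max())/2,r),.085))
d=P[0]-P[2]; print(np.linalg.norm(d[:2]),np.arctan2(-d[0],d[1]))
from scipy.optimize import least_squares
h=lambda p:(np.c_[p[0]-ys*np.sin(p[2]),p[1]+ys*np.cos(p[2])]-P[:,:2]).ravel()
o=least_squares(h,[.536,.195,-.19]); print(o.x,o.fun.reshape(-1,2))
c=o.x
for y in (.105,.035,-.035,-.105): print(c[0]-y*np.sin(c[2]),c[1]+y*np.cos(c[2]))
E
python3 -c "
import cv2;a=cv2.imread('pics/w1.png');cv2.imwrite('pics/w1c.png',cv2.resize(a[50:320,225:345],None,fx=2.2*2.2/2.2,fy=2.2,interpolation=cv2.INTER_CUBIC))"
```

```text
gold 284.27096774193546 172.9741935483871 155
[[0.5414 0.2293 0.164 ]
 [0.5284 0.1639 0.161 ]
 [0.5142 0.0973 0.143 ]]
128 251 318 [0.5205 0.1264 0.085 ]
134 251 317 [0.5223 0.1327 0.085 ]
197 252 315 [0.5366 0.2031 0.085 ]
203 252 315 [0.538  0.2102 0.085 ]
0.13486842651808387 -0.20337959563790725
[ 0.5351  0.1978 -0.2034] [[ 0.0007  0.0027]
 [-0.0004 -0.0004]
 [-0.0003 -0.0023]]
0.5562664312881482 0.3006099626516798
0.5421278472221811 0.23205268411314983
0.527989263156214 0.16349540557461983
0.5138506790902468 0.09493812703608989
```

```bash
python3 - <<'E'
from h import *; from station import arm
s=arm.get_state(); print(delta(s,(.514,.0955),.2,-1.769))
E
```

```text
{'pre': array([3.49, 0.12, 4.78]), 'post': array([3.49, 0.1 , 4.78]), 'twist': np.float64(0.04)}
```

Request:
play_rows(
  travel=[
    [0.9, 0.1, 0.9],
    [0.9, 0, 0.9],
    [0.9, 0, 0.9],
    [0.8, 0, 0.9],
    [0, 0, 0.9],
    [0, 0, 0.3],
    [0, 0, 0],
  ],
  twist=[0.04, 0, 0, 0, 0, 0, 0],
)

```text
t: 5.82
eef_pos: [0.5141, 0.095, 0.1995]
ee_rot: [3.141, -0.001, -1.77]
force: [0.1, 0.1, 0.5]
width: 0.0876
gripper_force: 0.0
```

```bash
python3 - <<'E'
from h import *; from station import models
import pickle
s,f=wrist(); print(s["eef_pos"],s["ee_rot"]); pickle.dump(f,open("w2.pkl","wb"))
print([(round(b["confidence"],2),[round(x) for x in b["extent"]]) for b in models.boxes_of("shellmill_holder","wrist")[:2]])
print(proj(f,(.514,.0955,.143)))
cv2.imwrite("pics/w2.png",f["pixels"][:,:,::-1])
E
```

```text
[0.51413825 0.09500357 0.19952117] [ 3.14135920e+00 -5.00433376e-04 -1.76973921e+00]
[(0.84, [283, 220, 81, 84])]
[282.37338438 223.43174112]
```

View pics/w2.png

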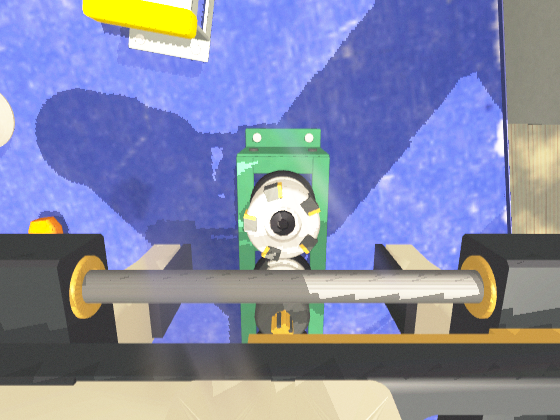

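The shell mill centre is at (283,222), predicted (282.4,223.4), so the alignment is good and I can descend.

Request:
play_rows(
  travel=[
    [0, 0, 0.8],
    [0, 0, 0.8],
    [0, 0, 0.8],
    [0, 0, 0.42],
    [0, 0, 0],
    [0, 0, 0],
  ],
  twist=[0, 0, 0, 0, 0, 0],
)

```text
t: 6.68
eef_pos: [0.5147, 0.0951, 0.1299]
ee_rot: [-3.14, 0.001, -1.77]
force: [0.3, -0.3, 0.4]
width: 0.0877
gripper_force: 0.0
```

Request:
play_rows(
  travel=[
    [0, 0, 0],
    [0, 0, 0],
    [0, 0, 0],
    [0, 0, 0],
    [0, 0, 0],
    [0, 0, 0],
  ],
  twist=[0, 0, 0, 0, 0, 0],
  fingers=0,
  newtons=50,
)

```text
t: 7.42
eef_pos: [0.5142, 0.0948, 0.129]
ee_rot: [-3.141, 0.0, -1.77]
force: [0.9, -0.7, 0.8]
width: 0.0478
gripper_force: 50.0
```

Request:
play_rows(
  travel=[
    [0, 0, -0.6],
    [0, 0, -1],
    [0, 0, -1],
    [0, 0, -1],
    [0, 0, -0.6],
    [0, 0, 0],
  ],
  twist=[0, 0, 0, 0, 0, 0],
)

```text
t: 8.18
eef_pos: [0.5143, 0.095, 0.2348]
ee_rot: [-3.14, 0.001, -1.77]
force: [0.5, -0.6, -6.5]
width: 0.0477
gripper_force: 50.0
```

```bash
python3 - <<'E'
from h import *; from station import arm
s=arm.get_state(); print(s["width"],s["force"],delta(s,(.551,-.170),.26,-1.947))
E
```

```text
0.04772221958393721 [ 0.52564544 -0.60199492 -6.52283936] {'pre': array([10.1 , -3.54, -1.01]), 'post': array([ 9.32, -5.26, -1.01]), 'twist': np.float64(1.18)}
```

Request:
play_rows(
  travel=[
    [0.5, -0.2, -0.2],
    [1, -0.4, -0.2],
    [1, -0.4, -0.2],
    [1, -0.4, -0.2],
    [1, -0.4, -0.2],
    [1, -0.4, 0],
    [1, -0.4, 0],
    [1, -0.4, 0],
  ],
  twist=[0, 0, 0, 0, 0, 0, 0, 0],
)

```text
t: 9.18
eef_pos: [0.5498, -0.1054, 0.2578]
ee_rot: [3.139, -0.001, -1.771]
force: [-0.0, 0.9, -4.6]
width: 0.0482
gripper_force: 50.0
```

Request:
play_rows(
  travel=[
    [1, -0.4, 0],
    [1, -0.1, 0],
    [0.6, 0, 0],
    [0, 0, 0],
    [0, 0, 0],
    [0, 0, 0],
  ],
  twist=[0, 0, 0, 0.6, 0.58, 0],
)

```text
t: 9.93
eef_pos: [0.5494, -0.1702, 0.2585]
ee_rot: [3.141, -0.0, -1.947]
force: [-0.3, 0.1, -5.9]
width: 0.048
gripper_force: 50.0
```

```bash
python3 - <<'E'
from h import *
import pickle
s,f=wrist(); print(s["eef_pos"],s["ee_rot"]); pickle.dump((s,f),open("w3.pkl","wb"))
im=f["pixels"][:,:,::-1].copy()
for x,y in [(.5265,-.236),(.5,-.302)]:
    p=proj(f,(x,y,.085)); print(p); cv2.circle(im,tuple(map(int,p)),2,(255,0,255),-1)
cv2.imwrite("pics/w3.png",im)
E
```

```text
[ 0.54935435 -0.17017436  0.2584576 ] [ 3.14060659e+00 -2.17007586e-04 -1.94687063e+00]
[278.77051993 114.53067997]
[278.99171407  30.75560136]
```

View pics/w3.png

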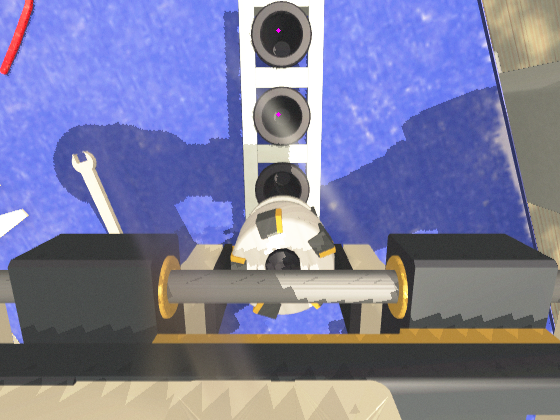

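Pockets 4 and 3 show as ring circles centred near (281,34.5) and (281.5,116). The shell mill is held upright in the jaws.

```bash
python3 - <<'E'
from h import *; import pickle
s,f=pickle.load(open("w3.pkl","rb"))
P=[ray(f,p,.085) for p in ((281,34.5),(281.5,116))]
print(P, np.linalg.norm(P[0]-P[1])); d=P[1]-P[0]; print(np.arctan2(-d[0],d[1]))
g=cv2.medianBlur(cv2.cvtColor(f["pixels"],cv2.COLOR_RGB2GRAY),3)
print(cv2.HoughCircles(g[:155,220:340],cv2.HOUGH_GRADIENT,1,50,param1=120,param2=18,minRadius=18,maxRadius=36))
print(delta(s,P[0][:2],.22,-1.947))
E
```

```text
[array([ 0.49946728, -0.29855298,  0.085     ]), array([ 0.52462414, -0.23383729,  0.085     ])] 0.06943333681844605
-0.3707523576601091
[[[ 60.5  34.5  30.8]
  [ 60.5 113.5  29.7]]]
{'pre': array([ 5.51, -0.03,  1.54]), 'post': array([ 5.51, -0.03,  1.54]), 'twist': np.float64(0.0)}
```

Request:
play_rows(
  travel=[
    [0.7, 0, 0],
    [1, 0, 0],
    [1, 0, 0],
    [1, 0, 0.3],
    [1, 0, 0.4],
    [0.8, 0, 0.4],
    [0, 0, 0.4],
    [0, 0, 0],
  ],
  twist=[0, 0, 0, 0, 0, 0, 0, 0],
)

```text
t: 10.98
eef_pos: [0.4986, -0.2978, 0.2203]
ee_rot: [3.14, 0.0, -1.947]
force: [0.7, -0.1, -5.1]
width: 0.0481
gripper_force: 50.0
```

Request:
play_rows(
  travel=[
    [0, 0, 0.6],
    [0, 0, 0.6],
    [0, 0, 0.6],
    [0, 0, 0.6],
    [0, 0, 0.6],
    [0, 0, 0.4],
    [0, 0, 0.1],
    [0, 0, 0],
  ],
  twist=[0, 0, 0, 0, 0, 0, 0, 0],
)

```text
t: 11.98
eef_pos: [0.4994, -0.298, 0.1341]
ee_rot: [-3.141, -0.0, -1.947]
force: [-0.7, -0.8, -5.3]
width: 0.0482
gripper_force: 50.0
```

Request:
play_rows(
  travel=[
    [0, 0, 0.1],
    [0, 0, 0.07],
    [0, 0, 0],
  ],
  twist=[0, 0, 0],
)

```text
t: 12.35
eef_pos: [0.4993, -0.298, 0.1298]
ee_rot: [-3.141, -0.0, -1.947]
force: [-0.2, -0.3, -5.7]
width: 0.0481
gripper_force: 50.0
```

Request:
play_rows(
  travel=[
    [0, 0, 0],
    [0, 0, 0],
    [0, 0, 0],
    [0, 0, 0],
    [0, 0, -0.4],
    [0, 0, -1],
    [0, 0, -1],
    [0, 0, -1],
  ],
  twist=[0, 0, 0, 0, 0, 0, 0, 0],
  fingers=1,
)

```text
t: 13.35
eef_pos: [0.4993, -0.298, 0.2164]
ee_rot: [-3.141, -0.0, -1.947]
force: [0.2, 0.7, -0.6]
width: 0.0877
gripper_force: 0.0
```

```bash
python3 - <<'E'
from h import *
import pickle
s,f=wrist(); print(s["eef_pos"],s["ee_rot"])
im=f["pixels"][:,:,::-1].copy()
p=proj(f,(.4995,-.2987,.143)); print(p); cv2.circle(im,tuple(map(int,p)),2,(255,0,255),-1)
cv2.imwrite("pics/w4.png",im)
c=(.535,.1965);a=-.2
print(delta(s,(.528,.163),.24,-1.77))
E
```

```text
[ 0.49930407 -0.29802882  0.21636886] [-3.14088681e+00 -1.12408366e-04 -1.94720694e+00]
[281.41047427 215.09974015]
{'pre': array([-17.57,   5.71,  -0.95]), 'post': array([-18.3 ,   2.52,  -0.95]), 'twist': np.float64(-1.18)}
```

View pics/w4.png

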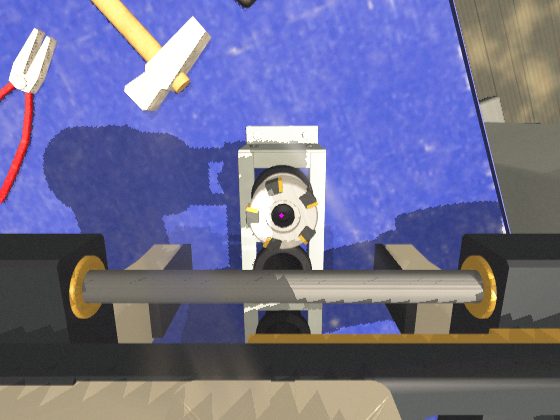

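Shell mill seated in pocket 4, centre (282,215) as predicted. Next is the end mill, station 3.

Request:
play_rows(
  travel=[
    [-0.6, 0.2, -0.4],
    [-1, 0.3, -0.4],
    [-1, 0.3, -0.2],
    [-1, 0.3, 0],
    [-1, 0.3, 0],
    [-1, 0.3, 0],
    [-1, 0.3, 0],
    [-1, 0.4, 0],
  ],
  twist=[0, 0, 0, 0, 0, 0, 0, 0],
)

```text
t: 14.4
eef_pos: [0.513, -0.0977, 0.2399]
ee_rot: [3.141, -0.0, -1.947]
force: [-1.0, 0.3, 0.5]
width: 0.0873
gripper_force: 0.0
```

Request:
play_rows(
  travel=[
    [-1, 0.4, 0],
    [-1, 0.4, 0],
    [-1, 0.4, 0],
    [-1, 0.4, 0],
    [-1, 0.4, 0],
    [-1, 0.4, 0],
    [-1, 0.4, 0],
    [-1, 0.4, 0],
  ],
  twist=[0, 0, 0, 0, 0, 0, 0, 0],
)

```text
t: 15.4
eef_pos: [0.5118, 0.1175, 0.2399]
ee_rot: [3.141, -0.0, -1.947]
force: [0.4, 0.3, 1.2]
width: 0.088
gripper_force: 0.0
```

Request:
play_rows(
  travel=[
    [-1, 0.1, 0],
    [-1, 0, 0],
    [0, 0, 0],
    [0, 0, 0],
    [0, 0, 0],
  ],
  twist=[0, 0, -0.6, -0.58, 0],
)

```text
t: 16.02
eef_pos: [0.5289, 0.1642, 0.2395]
ee_rot: [3.141, -0.0, -1.771]
force: [-0.5, -0.5, 0.0]
width: 0.0877
gripper_force: 0.0
```

```bash
cat > chk.py <<'E'
from h import *; from station import models
import sys
n,x,y,z,yaw,tz=sys.argv[1],*map(float,sys.argv[2:7])
s,f=wrist(); print(s["eef_pos"],s["ee_rot"],s["width"])
print([(round(b["confidence"],2),[round(v) for v in b["extent"]]) for b in models.boxes_of(n,"wrist")[:3]])
im=f["pixels"][:,:,::-1].copy()
for h in (.143,z): print(h,proj(f,(x,y,h)))
print(delta(s,(x,y),tz,yaw))
cv2.imwrite(f"pics/chk_{n}_{s['t']:.1f}.png",im); print(s["t"])
E
python3 chk.py endmill_holder .528 .1637 .161 -1.77 .129
```

```text
[0.52893805 0.16416844 0.23945573] [ 3.14128205e+00 -4.26307812e-04 -1.77093576e+00] 0.08774470587609555
[(0.92, [284, 202, 56, 66])]
0.143 [283.17123016 206.80662601]
0.161 [283.20953156 213.00748067]
{'pre': array([0.03, 0.03, 4.42]), 'post': array([0.03, 0.03, 4.42]), 'twist': np.float64(-0.01)}
16.025
```

Request:
play_rows(
  travel=[
    [0, 0, 0.8],
    [0, 0, 1],
    [0, 0, 1],
    [0, 0, 1],
    [0, 0, 0.6],
    [0, 0, 0],
    [0, 0, 0],
  ],
  twist=[0, 0, 0, 0, 0, 0, 0],
)

```text
t: 17.0
eef_pos: [0.5291, 0.164, 0.1306]
ee_rot: [-3.141, 0.001, -1.77]
force: [-0.7, 0.4, 1.0]
width: 0.0874
gripper_force: 0.0
```

Request:
play_rows(
  travel=[
    [0, 0, 0],
    [0, 0, 0],
    [0, 0, 0],
    [0, 0, 0],
    [0, 0, 0],
    [0, 0, 0],
  ],
  twist=[0, 0, 0, 0, 0, 0],
  fingers=0,
  newtons=50,
)

```text
t: 17.75
eef_pos: [0.5285, 0.1637, 0.1297]
ee_rot: [-3.142, 0.0, -1.77]
force: [0.4, 0.0, 0.6]
width: 0.0381
gripper_force: 50.0
```

Request:
play_rows(
  travel=[
    [0, 0, -0.6],
    [0, 0, -1],
    [0, 0, -1],
    [0, 0, -1],
    [0, 0, -0.6],
    [0, 0, 0],
  ],
  twist=[0, 0, 0, 0, 0, 0],
)

```text
t: 18.5
eef_pos: [0.5288, 0.1639, 0.2358]
ee_rot: [-3.14, 0.002, -1.77]
force: [0.6, -0.3, -4.8]
width: 0.0379
gripper_force: 50.0
```

```bash
python3 chk.py endmill_holder .5251 -.2336 .085 -1.947 .234
```

```text
[0.52883647 0.16393863 0.23578681] [-3.14028242e+00  1.55101317e-03 -1.77030331e+00] 0.037948760213743944
[(0.77, [284, 233, 83, 79])]
0.143 [ 123.72394581 -586.38063171]
0.085 [ 163.79734651 -409.91336854]
{'pre': array([15.62, -3.  ,  0.07]), 'post': array([14.84, -5.7 ,  0.07]), 'twist': np.float64(1.18)}
18.5
```

Request:
play_rows(
  travel=[
    [0.6, -0.2, 0],
    [1, -0.2, 0],
    [1, -0.2, 0],
    [1, -0.2, 0],
    [1, -0.2, 0],
    [1, -0.2, 0],
    [1, -0.2, 0],
    [1, -0.2, 0],
  ],
  twist=[0, 0, 0, 0, 0, 0, 0, 0],
)

```text
t: 19.6
eef_pos: [0.5293, -0.0321, 0.2338]
ee_rot: [3.14, -0.001, -1.771]
force: [0.8, 0.7, -3.8]
width: 0.0375
gripper_force: 50.0
```

Request:
play_rows(
  travel=[
    [1, -0.2, 0],
    [1, -0.2, 0],
    [1, -0.2, 0],
    [1, -0.2, 0],
    [1, -0.2, 0],
    [1, -0.2, 0],
    [1, -0.2, 0],
    [1, 0, 0],
  ],
  twist=[0, 0, 0, 0, 0, 0, 0, 0],
)

```text
t: 20.6
eef_pos: [0.5239, -0.2349, 0.2335]
ee_rot: [3.14, -0.0, -1.771]
force: [-0.4, 0.0, -4.5]
width: 0.038
gripper_force: 50.0
```

Request:
play_rows(
  travel=[
    [0, 0, 0],
    [0, 0, 0],
    [0, 0, 0],
  ],
  twist=[0.6, 0.58, 0],
)

```text
t: 20.98
eef_pos: [0.5239, -0.234, 0.2338]
ee_rot: [3.14, -0.0, -1.947]
force: [-0.2, 0.5, -3.5]
width: 0.0381
gripper_force: 50.0
```

```bash
python3 chk.py endmill_holder .5251 -.2336 .085 -1.947 .13
```

```text
[ 0.52391138 -0.23400755  0.23376356] [ 3.13985873e+00 -4.30165515e-04 -1.94735263e+00] 0.03806825514591608
[(0.58, [284, 234, 82, 76])]
0.143 [280.51207321 210.63469008]
0.085 [280.76889571 194.23180109]
{'pre': array([-0.03, -0.04,  4.15]), 'post': array([-0.03, -0.04,  4.15]), 'twist': np.float64(-0.0)}
20.975
```

Request:
play_rows(
  travel=[
    [0, 0, 0.7],
    [0, 0, 0.7],
    [0, 0, 0.7],
    [0, 0, 0.7],
    [0, 0, 0.7],
    [0, 0, 0.4],
    [0, 0, 0.15],
    [0, 0, 0.1],
  ],
  twist=[0, 0, 0, 0, 0, 0, 0, 0],
)

```text
t: 22.08
eef_pos: [0.5251, -0.2336, 0.1313]
ee_rot: [-3.141, -0.0, -1.947]
force: [-0.2, 0.1, -3.0]
width: 0.0377
gripper_force: 50.0
```

Request:
play_rows(
  travel=[
    [0, 0, 0],
    [0, 0, 0],
  ],
  twist=[0, 0],
)

```text
t: 22.32
eef_pos: [0.525, -0.2335, 0.1315]
ee_rot: [-3.141, 0.0, -1.947]
force: [-0.2, 0.3, -3.9]
width: 0.038
gripper_force: 50.0
```

Request:
play_rows(
  travel=[
    [0, 0, 0.06],
    [0, 0, 0],
    [0, 0, 0],
    [0, 0, 0],
    [0, 0, -0.4],
    [0, 0, -1],
    [0, 0, -1],
    [0, 0, -1],
  ],
  twist=[0, 0, 0, 0, 0, 0, 0, 0],
  fingers=1,
)

```text
t: 23.32
eef_pos: [0.5248, -0.2336, 0.2161]
ee_rot: [-3.141, 0.0, -1.947]
force: [0.1, -0.2, -0.9]
width: 0.0878
gripper_force: 0.0
```

Request:
play_rows(
  travel=[
    [0, 0, -1],
    [0, 0, 0],
  ],
  twist=[0, 0],
)

```text
t: 23.58
eef_pos: [0.526, -0.2338, 0.2425]
ee_rot: [-3.137, 0.001, -1.947]
force: [-0.3, 0.1, -0.4]
width: 0.0878
gripper_force: 0.0
```

```bash
python3 chk.py endmill_holder .5251 -.2336 .161 -1.947 .24; python3 -c "
from h import *; from station import arm
s=arm.get_state(); print(delta(s,(.5418,.2323),.24,-1.77))"; ls pics
```

```text
[ 0.52595009 -0.23384367  0.24250272] [-3.13686451e+00  6.97075372e-04 -1.94705635e+00] 0.08781650853498157
[(0.77, [285, 202, 54, 59])]
0.143 [283.74622157 206.47059926]
0.161 [283.70620916 212.60273655]
{'pre': array([0.  , 0.04, 0.1 ]), 'post': array([0.  , 0.04, 0.1 ]), 'twist': np.float64(-0.0)}
23.575
{'pre': array([-1.757e+01,  6.210e+00, -1.000e-02]), 'post': array([-1.839e+01,  3.010e+00, -1.000e-02]), 'twist': np.float64(-1.18)}
chk_endmill_holder_16.0.png
chk_endmill_holder_18.5.png
chk_endmill_holder_21.0.png
chk_endmill_holder_23.6.png
side0.png
top0.png
top0c.png
w1.png
w1c.png
w2.png
w3.png
w4.png
```

Request:
play_rows(
  travel=[
    [-0.6, 0.2, 0],
    [-1, 0.3, 0],
    [-1, 0.3, 0],
    [-1, 0.3, 0],
    [-1, 0.4, 0],
    [-1, 0.4, 0],
    [-1, 0.4, 0],
    [-1, 0.4, 0],
  ],
  twist=[0, 0, 0, 0, 0, 0, 0, 0],
)

```text
t: 24.68
eef_pos: [0.5312, -0.0305, 0.2388]
ee_rot: [3.14, -0.001, -1.947]
force: [0.9, -0.0, -0.6]
width: 0.0877
gripper_force: 0.0
```

Request:
play_rows(
  travel=[
    [-1, 0.4, 0],
    [-1, 0.4, 0],
    [-1, 0.4, 0],
    [-1, 0.4, 0],
    [-1, 0.4, 0],
    [-1, 0.4, 0],
    [-1, 0.4, 0],
    [-1, 0.4, 0],
  ],
  twist=[0, 0, 0, 0, 0, 0, 0, 0],
)

```text
t: 25.68
eef_pos: [0.5301, 0.1848, 0.2388]
ee_rot: [3.141, -0.001, -1.947]
force: [0.2, -0.5, 0.2]
width: 0.0879
gripper_force: 0.0
```

Request:
play_rows(
  travel=[
    [-1, 0.3, 0],
    [-1, 0, 0],
    [0, 0, 0],
    [0, 0, 0],
    [0, 0, 0],
  ],
  twist=[0, 0, -0.6, -0.58, 0],
)

```text
t: 26.3
eef_pos: [0.5427, 0.2332, 0.2391]
ee_rot: [3.141, -0.001, -1.771]
force: [0.8, 0.8, -0.0]
width: 0.0876
gripper_force: 0.0
```

```bash
python3 chk.py collet_holder .5418 .2323 .164 -1.77 .129
```

```text
[0.54271238 0.23320535 0.23906768] [ 3.14123581e+00 -5.32346466e-04 -1.77087870e+00] 0.08756552085807187
[(0.61, [281, 199, 56, 59])]
0.143 [283.02052285 206.41084742]
0.164 [283.05492187 213.70793008]
{'pre': array([0.04, 0.03, 4.4 ]), 'post': array([0.04, 0.03, 4.4 ]), 'twist': np.float64(-0.01)}
26.3
```

Request:
play_rows(
  travel=[
    [0, 0, 0.8],
    [0, 0, 1],
    [0, 0, 1],
    [0, 0, 1],
    [0, 0, 0.6],
    [0, 0, 0],
    [0, 0, 0],
  ],
  twist=[0, 0, 0, 0, 0, 0, 0],
)

```text
t: 27.28
eef_pos: [0.543, 0.2331, 0.1304]
ee_rot: [-3.141, 0.001, -1.77]
force: [0.6, 0.2, -0.7]
width: 0.0874
gripper_force: 0.0
```

Request:
play_rows(
  travel=[
    [0, 0, 0],
    [0, 0, 0],
    [0, 0, 0],
    [0, 0, 0],
    [0, 0, 0],
    [0, 0, 0],
    [0, 0, 0],
  ],
  twist=[0, 0, 0, 0, 0, 0, 0],
  fingers=0,
  newtons=50,
)

```text
t: 28.15
eef_pos: [0.5425, 0.2327, 0.1295]
ee_rot: [-3.141, 0.0, -1.77]
force: [0.6, 0.1, -0.4]
width: 0.032
gripper_force: 50.0
```

Request:
play_rows(
  travel=[
    [0, 0, -0.6],
    [0, 0, -1],
    [0, 0, -1],
    [0, 0, -1],
    [0, 0, -0.6],
    [0, 0, 0],
  ],
  twist=[0, 0, 0, 0, 0, 0],
)

```text
t: 28.9
eef_pos: [0.5426, 0.233, 0.2355]
ee_rot: [-3.141, 0.002, -1.77]
force: [-0.1, 0.0, -4.4]
width: 0.0317
gripper_force: 50.0
```

```bash
python3 chk.py collet_holder .5507 -.1684 .085 -1.947 .234
```

```text
[0.54258907 0.23303735 0.23552416] [-3.14056315e+00  1.63313703e-03 -1.77027963e+00] 0.03170246648411768
[(0.59, [282, 232, 84, 78])]
0.143 [  96.86857858 -592.42486993]
0.085 [ 143.80359238 -413.91712533]
{'pre': array([15.67, -3.5 ,  0.06]), 'post': array([14.82, -6.2 ,  0.06]), 'twist': np.float64(1.18)}
28.9
```

Request:
play_rows(
  travel=[
    [0.7, -0.3, 0],
    [1, -0.2, 0],
    [1, -0.2, 0],
    [1, -0.2, 0],
    [1, -0.2, 0],
    [1, -0.2, 0],
    [1, -0.2, 0],
    [1, -0.2, 0],
  ],
  twist=[0, 0, 0, 0, 0, 0, 0, 0],
)

```text
t: 30.0
eef_pos: [0.5453, 0.0332, 0.2346]
ee_rot: [-3.142, 0.0, -1.771]
force: [0.6, -0.6, -4.2]
width: 0.0319
gripper_force: 50.0
```

Request:
play_rows(
  travel=[
    [1, -0.2, 0],
    [1, -0.2, 0],
    [1, -0.2, 0],
    [1, -0.2, 0],
    [1, -0.2, 0],
    [1, -0.2, 0],
    [1, -0.3, 0],
    [1, -0.3, 0],
  ],
  twist=[0, 0, 0, 0, 0, 0, 0, 0],
)

```text
t: 31.0
eef_pos: [0.5493, -0.1716, 0.2346]
ee_rot: [-3.142, 0.0, -1.771]
force: [0.4, 0.2, -5.2]
width: 0.0318
gripper_force: 50.0
```

Request:
play_rows(
  travel=[
    [0, 0, 0],
    [0, 0, 0],
    [0, 0, 0],
  ],
  twist=[0.6, 0.58, 0],
)

```text
t: 31.38
eef_pos: [0.5494, -0.1706, 0.2344]
ee_rot: [3.141, -0.0, -1.948]
force: [-0.6, -0.6, -4.0]
width: 0.0318
gripper_force: 50.0
```

```bash
python3 chk.py collet_holder .5507 -.1684 .085 -1.947 .13
```

```text
[ 0.54936894 -0.17061113  0.23443452] [ 3.14138595e+00 -4.14781254e-05 -1.94803955e+00] 0.0317949112481517
[(0.89, [282, 234, 86, 78])]
0.143 [281.40730364 212.56542558]
0.085 [281.60409471 195.85786372]
{'pre': array([-0.1 , -0.02,  4.18]), 'post': array([-0.1 , -0.02,  4.18]), 'twist': np.float64(-0.01)}
31.375
```

Request:
play_rows(
  travel=[
    [-0.1, 0, 0.7],
    [0, 0, 0.7],
    [0, 0, 0.7],
    [0, 0, 0.7],
    [0, 0, 0.7],
    [0, 0, 0.4],
    [0, 0, 0.15],
    [0, 0, 0.1],
  ],
  twist=[0, 0, 0, 0, 0, 0, 0, 0],
)

```text
t: 32.48
eef_pos: [0.5515, -0.1672, 0.1311]
ee_rot: [-3.141, -0.0, -1.947]
force: [0.2, 0.5, -3.3]
width: 0.0317
gripper_force: 50.0
```

Request:
play_rows(
  travel=[
    [0, 0, 0],
    [0, 0, 0],
  ],
  twist=[0, 0],
)

```text
t: 32.72
eef_pos: [0.5515, -0.1671, 0.1312]
ee_rot: [-3.141, 0.0, -1.947]
force: [0.4, -1.0, -4.9]
width: 0.0315
gripper_force: 50.0
```

Request:
play_rows(
  travel=[
    [0, 0, 0.06],
    [0, 0, 0],
    [0, 0, 0],
    [0, 0, 0],
    [0, 0, -0.4],
    [0, 0, -1],
    [0, 0, -1],
    [0, 0, -1],
  ],
  twist=[0, 0, 0, 0, 0, 0, 0, 0],
  fingers=1,
)

```text
t: 33.72
eef_pos: [0.5513, -0.1671, 0.2159]
ee_rot: [-3.141, 0.0, -1.947]
force: [-0.4, -0.1, 1.1]
width: 0.0874
gripper_force: 0.0
```

Request:
play_rows(
  travel=[
    [0, 0, -1],
    [0, 0, 0],
  ],
  twist=[0, 0],
)

```text
t: 33.98
eef_pos: [0.5526, -0.1673, 0.2423]
ee_rot: [-3.137, 0.001, -1.947]
force: [0.7, -0.4, -1.1]
width: 0.0876
gripper_force: 0.0
```

```bash
python3 chk.py collet_holder .5507 -.1684 .164 -1.947 .24; python3 -c "
from h import *; from station import arm
s=arm.get_state(); print(delta(s,(.5556,.301),.24,-1.77))"
```

```text
[ 0.55255766 -0.16726312  0.24228742] [-3.13688841e+00  1.29733692e-03 -1.94703103e+00] 0.08761847959443614
[(0.64, [283, 196, 55, 63])]
0.143 [284.29801783 204.400331  ]
0.164 [284.29570216 211.50559093]
{'pre': array([0.07, 0.05, 0.09]), 'post': array([0.07, 0.05, 0.09]), 'twist': np.float64(-0.0)}
33.975
{'pre': array([-17.47,   6.72,  -0.02]), 'post': array([-18.38,   3.53,  -0.02]), 'twist': np.float64(-1.18)}
```

Box matches the seated projection. Now the chuck.

Request:
play_rows(
  travel=[
    [-0.6, 0.3, 0],
    [-1, 0.4, 0],
    [-1, 0.4, 0],
    [-1, 0.4, 0],
    [-1, 0.4, 0],
    [-1, 0.4, 0],
    [-1, 0.4, 0],
    [-1, 0.4, 0],
  ],
  twist=[0, 0, 0, 0, 0, 0, 0, 0],
)

```text
t: 35.08
eef_pos: [0.5483, 0.0397, 0.2385]
ee_rot: [3.141, -0.001, -1.947]
force: [1.4, -0.2, 0.3]
width: 0.0872
gripper_force: 0.0
```

Request:
play_rows(
  travel=[
    [-1, 0.4, 0],
    [-1, 0.4, 0],
    [-1, 0.4, 0],
    [-1, 0.4, 0],
    [-1, 0.4, 0],
    [-1, 0.4, 0],
    [-1, 0.4, 0],
    [-1, 0.4, 0],
  ],
  twist=[0, 0, 0, 0, 0, 0, 0, 0],
)

```text
t: 36.08
eef_pos: [0.5478, 0.2552, 0.2389]
ee_rot: [3.141, -0.0, -1.947]
force: [-0.0, 0.3, 0.7]
width: 0.0873
gripper_force: 0.0
```

Request:
play_rows(
  travel=[
    [-1, 0.3, 0],
    [-0.9, 0.1, 0],
    [0, 0, 0],
    [0, 0, 0],
    [0, 0, 0],
  ],
  twist=[0, 0, -0.6, -0.58, 0],
)

```text
t: 36.7
eef_pos: [0.5567, 0.3019, 0.2389]
ee_rot: [3.141, -0.0, -1.771]
force: [0.4, 0.3, 0.9]
width: 0.0876
gripper_force: 0.0
```

```bash
python3 chk.py chuck_holder .5556 .301 .163 -1.77 .129
```

```text
[0.5566732  0.30189054 0.23893133] [ 3.14139899e+00 -3.55327739e-04 -1.77104158e+00] 0.08756477555687138
[(0.86, [284, 198, 50, 63])]
0.143 [283.25017442 206.4110449 ]
0.163 [283.29597849 213.34254086]
{'pre': array([0.04, 0.03, 4.4 ]), 'post': array([0.04, 0.04, 4.4 ]), 'twist': np.float64(-0.01)}
36.7
```

Request:
play_rows(
  travel=[
    [0, 0, 0.8],
    [0, 0, 1],
    [0, 0, 1],
    [0, 0, 1],
    [0, 0, 0.6],
    [0, 0, 0],
    [0, 0, 0],
  ],
  twist=[0, 0, 0, 0, 0, 0, 0],
)

```text
t: 37.67
eef_pos: [0.5569, 0.3018, 0.1302]
ee_rot: [-3.141, 0.001, -1.77]
force: [0.1, 0.7, 0.5]
width: 0.0877
gripper_force: 0.0
```

Request:
play_rows(
  travel=[
    [0, 0, 0],
    [0, 0, 0],
    [0, 0, 0],
    [0, 0, 0],
    [0, 0, 0],
    [0, 0, 0],
    [0, 0, 0],
  ],
  twist=[0, 0, 0, 0, 0, 0, 0],
  fingers=0,
  newtons=50,
)

```text
t: 38.55
eef_pos: [0.5566, 0.3014, 0.1293]
ee_rot: [-3.141, 0.0, -1.77]
force: [1.4, -1.1, -0.4]
width: 0.0355
gripper_force: 50.0
```

Request:
play_rows(
  travel=[
    [0, 0, -0.6],
    [0, 0, -1],
    [0, 0, -1],
    [0, 0, -1],
    [0, 0, -0.6],
    [0, 0, 0],
  ],
  twist=[0, 0, 0, 0, 0, 0],
)

```text
t: 39.3
eef_pos: [0.5565, 0.3017, 0.2352]
ee_rot: [-3.141, 0.002, -1.77]
force: [-0.4, -0.1, -5.1]
width: 0.0353
gripper_force: 50.0
```

```bash
python3 chk.py chuck_holder .5764 -.1033 .085 -1.947 .234
```

```text
[0.55649959 0.30171282 0.23524946] [-3.14079775e+00  1.56281184e-03 -1.77028343e+00] 0.035342524337781
[(0.55, [284, 230, 75, 77])]
0.143 [  70.20255309 -597.26839464]
0.085 [ 123.96754781 -417.09404307]
{'pre': array([15.72, -3.99,  0.05]), 'post': array([14.78, -6.69,  0.05]), 'twist': np.float64(1.18)}
39.3
```

Request:
play_rows(
  travel=[
    [0.7, -0.2, 0],
    [1, -0.2, 0],
    [1, -0.2, 0],
    [1, -0.2, 0],
    [1, -0.2, 0],
    [1, -0.2, 0],
    [1, -0.2, 0],
    [1, -0.2, 0],
  ],
  twist=[0, 0, 0, 0, 0, 0, 0, 0],
)

```text
t: 40.4
eef_pos: [0.5573, 0.103, 0.2343]
ee_rot: [-3.141, 0.0, -1.77]
force: [-0.7, 0.3, -4.5]
width: 0.0349
gripper_force: 50.0
```

Request:
play_rows(
  travel=[
    [1, -0.3, 0],
    [1, -0.3, 0],
    [1, -0.3, 0],
    [1, -0.3, 0],
    [1, -0.3, 0],
    [1, -0.3, 0],
    [1, -0.3, 0],
    [0.9, -0.3, 0],
  ],
  twist=[0, 0, 0, 0, 0, 0, 0, 0],
)

```text
t: 41.4
eef_pos: [0.5767, -0.1025, 0.2343]
ee_rot: [-3.141, 0.0, -1.771]
force: [0.2, 0.3, -4.9]
width: 0.0359
gripper_force: 50.0
```

Request:
play_rows(
  travel=[
    [0, 0, 0],
    [0, 0, 0],
    [0, 0, 0],
  ],
  twist=[0.6, 0.58, 0],
)

```text
t: 41.78
eef_pos: [0.5768, -0.1016, 0.2342]
ee_rot: [-3.142, -0.0, -1.947]
force: [0.3, -0.6, -4.3]
width: 0.0356
gripper_force: 50.0
```

```bash
python3 chk.py chuck_holder .5764 -.1033 .085 -1.947 .13
```

```text
[ 0.57675248 -0.10156395  0.23422779] [-3.14156683e+00 -2.06370951e-05 -1.94724515e+00] 0.035641016189418416
[(0.6, [284, 231, 77, 82])]
0.143 [281.57834658 207.14606043]
0.085 [281.76092478 191.31597685]
{'pre': array([ 0.07, -0.01,  4.17]), 'post': array([ 0.07, -0.01,  4.17]), 'twist': np.float64(-0.0)}
41.775
```

Request:
play_rows(
  travel=[
    [0.07, 0, 0.7],
    [0, 0, 0.7],
    [0, 0, 0.7],
    [0, 0, 0.7],
    [0, 0, 0.7],
    [0, 0, 0.4],
    [0, 0, 0.15],
    [0, 0, 0.1],
  ],
  twist=[0, 0, 0, 0, 0, 0, 0, 0],
)

```text
t: 42.88
eef_pos: [0.5768, -0.1023, 0.1308]
ee_rot: [-3.141, 0.0, -1.947]
force: [-0.3, -0.2, -3.5]
width: 0.0352
gripper_force: 50.0
```

Request:
play_rows(
  travel=[
    [0, 0, 0],
    [0, 0, 0],
  ],
  twist=[0, 0],
)

```text
t: 43.12
eef_pos: [0.5767, -0.1023, 0.1309]
ee_rot: [-3.141, 0.0, -1.947]
force: [0.0, 0.1, -4.9]
width: 0.0351
gripper_force: 50.0
```

Release, rise, and back off along the rack's yellow end to view everything.

Request:
play_rows(
  travel=[
    [0, 0, 0.06],
    [0, 0, 0],
    [0, 0, 0],
    [0, 0, 0],
    [0, 0, -0.4],
    [0, 0, -1],
    [0, 0, -1],
    [0, 0, -1],
  ],
  twist=[0, 0, 0, 0, 0, 0, 0, 0],
  fingers=1,
)

```text
t: 44.12
eef_pos: [0.5766, -0.1024, 0.2156]
ee_rot: [-3.141, 0.0, -1.947]
force: [0.8, -0.3, -0.6]
width: 0.0877
gripper_force: 0.0
```

Request:
play_rows(
  travel=[
    [0, 0, -1],
    [-0.3, 0, -1],
    [-0.8, 0, -0.6],
    [-1, 0, 0],
    [-1, 0, 0],
    [-0.6, 0, 0],
    [0, 0, 0],
    [0, 0, 0],
  ],
  twist=[0, 0, 0, 0, 0, 0, 0, 0],
)

```text
t: 45.12
eef_pos: [0.6102, -0.0162, 0.2785]
ee_rot: [3.141, -0.001, -1.947]
force: [-0.8, 0.5, 0.5]
width: 0.0877
gripper_force: 0.0
```

```bash
python3 - <<'E'
from h import *
from station import imaging
s,f=wrist(); print(s["eef_pos"],s["force"]); w=f["pixels"][:,:,::-1].copy()
for x,y,z in [(.5764,-.1033,.163),(.5507,-.1684,.164),(.5251,-.2336,.161),(.4995,-.2987,.143)]:
    cv2.line(w,tuple(map(int,proj(f,(x,y,.085)))),tuple(map(int,proj(f,(x,y,z)))),(255,0,255),1)
g=imaging.grab_frame("side")["pixels"][:,:,::-1]
b=cv2.resize(g[195:395,215:365],None,fx=2.1,fy=2.1,interpolation=cv2.INTER_CUBIC)
cv2.imwrite("pics/fin.png",np.hstack([w[:, 120:440],b]))
E
```

```text
[ 0.6102369  -0.0162411   0.27845987] [-0.80595973  0.54218799  0.52720187]
```

View pics/fin.png

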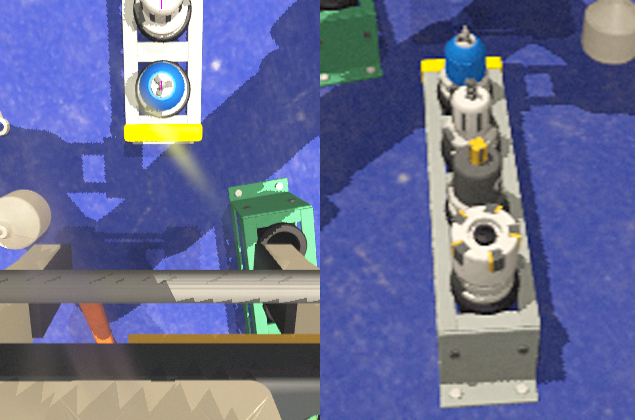

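All four stand upright in the grey rack in sequence: chuck at the yellow end, then collet, end mill and shell mill. The chuck is at wrist-view (162,88), on its predicted axis. The transport rack's nearest pocket is empty.

```bash
python3 -c "
from station import arm
print(arm.job_done())"
```

```text
the job is handed in; nothing more can be done
None
```

I moved all four holders to the grey setting rack in sequence (chuck, collet, end mill, shell mill from the yellow end); the final pictures show them upright and seated, and I handed the job in at about 45 s of the 112 s limit, with no verdict returned.

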